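# Fit and lock the linchpin in a cart wheel's axle

### The job

Lock the cart wheel on its axle with the linchpin: push the pin through the cross hole of the square axle stub from the side nearer the pin, ring side up, until its head sits against the axle. Then swing the pin's sprung ring up over the axle and press its red tab down past the pin's end until it snaps shut and stays, and let go. Leave the screwdriver, pliers, tin and carton near by where they lie.

Things in the scene. Friction and masses are not known exactly. Their poses are not given: they have to be found in the camera images.
- wheel_axle: Fixed cart wheel lying flat: black tyre 130 mm wide, 41 mm high; yellow hub cap 60 mm wide, 47 mm high. A square steel axle stub, 34 mm along the body's x, 30 mm along y, stands up through it to 103 mm above the desk. Origin on the desk under the axle's centre, z up. A square cross hole runs through the stub along y; the pin goes in towards +y.
- axle_mouth (a point): Centre of the cross hole's mouth on the stub's -y face, 75 mm above the desk (axes as wheel_axle). The hole is 14 x 14 mm with 1 mm chamfers and runs 30 mm to +y from here, right through. Greased.
- linchpin: Loose brass-coloured linchpin lying on the desk, about 0.16 kg. Origin: on the shank's underside, at the head's front face; +y along the shank to its tip, z up as it lies. Shank 12 x 12 mm square from y = 0 to 51 mm, then a round nose to 57 mm. Head 20 mm wide, y = -16 to 0, z = 0 to 18 mm; ring pivots out to x = +-13.5 mm. It is home when the head's front touches the axle.
- pin_face (a point): Point on the shank's axis (6 mm above its underside) at the head's front face, axes as linchpin; it meets axle_mouth, within 1 mm of play, when the pin is home. Let go when only part way in, the pin's head droops a few mm and it may catch while being pushed home (up to about 18 N).
- pin_tip (a point): End of the 8 mm spring ball in the pin's nose, 63.5 mm along +y from pin_face. The ring's bar has to be pressed down past this ball, which gives up to 3.5 mm, and is then held under it.
- driver_yellow: Small yellow screwdriver, 155 mm long, lying near by; leave alone.
- flat_pliers: Blue-handled pliers, 118 mm long; leave alone.
- flux_tin: Small green round tin, 50 mm across, 23 mm tall; leave alone.
- ear_carton: White carton, 100 x 60 x 42 mm; leave alone.
- ring_tab (a point): Centre of the red thumb tab (24 mm wide, 20 mm long, 4 mm thick) on the outer end of the pin's ring of 5 mm wire, 82 mm from the hinge axis, which is parallel to the linchpin's x, 8 mm behind pin_face (-y) at the shank's axis. The ring is 57 mm wide outside, 47 inside; its cross bar is 72 mm from the hinge, the tab from 72 to 92 mm.
- ring (a joint): Ring angle, rad. 0 = open: tab 70 mm behind and 42 mm above the hinge. Swings up over the axle; 2.6 = level, 2.66 = shut: ring round the axle, tab 82 mm ahead of the hinge and 5 mm below its height, bar held under the ball in the pin's tip. A weak spring (0.08 N m at the end) swings it open again if let go early. The last 0.15 rad needs a press of 5 to 10 N on the tab, then it snaps.
Not all that is in view belongs to the job. There is more than one size of the wheel_axle; the one meant has the size given above.

How it is judged (in metres and radians):
On the way, in this order (a step that is already met when the one before it is completed fails the run):
1. the pin is through the axle with its head within 4 mm of the axle's face, while the ring is not yet shut (y of pin_face in the frame of axle_mouth above -0.004 m and distance between pin_face and axle_mouth below 0.006 m and angle between the y axis of linchpin and the y axis of wheel_axle, either way round below 0.12 rad and value of joint ring below 2.2 rad), for 0.1 s.
2. the ring has been snapped shut (value of joint ring above 2.62 rad), for 0.2 s.
At the end, for the whole second after the job is handed in: The linchpin is through the axle's cross hole with its head within 4 mm of the axle's face, in line with the hole (7 degrees) and the ring side up (14 degrees); the ring is shut (joint over 2.62 rad); the pin is at rest (y of pin_face in the frame of axle_mouth above -0.004 m and distance between pin_face and axle_mouth below 0.006 m and angle between the y axis of linchpin and the y axis of wheel_axle, either way round below 0.12 rad and angle between linchpin's own z axis and vertical below 0.25 rad and value of joint ring above 2.62 rad and linear speed of linchpin below 0.02 m/s); the robot touches nothing.
It fails at once if the screwdriver is moved more than 30 mm (distance of driver_yellow from where it was at the start of the episode above 0.03 m).
It fails at once if the pliers are moved more than 30 mm (distance of flat_pliers from where it was at the start of the episode above 0.03 m).
It fails at once if the tin is moved more than 30 mm (distance of flux_tin from where it was at the start of the episode above 0.03 m).
It fails at once if the carton is moved more than 30 mm (distance of ear_carton from where it was at the start of the episode above 0.03 m).
It also fails if it takes over 67 s, if anything falls off the work surface, if the arm or the gripper's body presses on something with over 40 N, if the wrist force passes 120 N, or if a joint passes its speed limit or range.

### The arm

A 6-joint arm with a two-finger parallel gripper is mounted at the origin on a cart in front of the work surface, level with it; the furniture and walls round the work are solid. World frame = base frame: x ahead of the robot, y to its left, z up, the work surface at z = 0. Lengths are in m, angles in degrees, forces in N, time in s.
With the tool pointing down it reaches from about 0.35 to 0.775 m from the base axis. Payload 5.5 kg.
Tool frame: the origin (TCP) lies on the mounting face of the last link; the fingertips stand 173 mm ahead of it and the grasp point (between the pads) lies 155 mm ahead of it; z points along the fingers, y is the line along which they close (so a half turn about z gives the same grasp; the last joint's range is limited). The gripper opens to 85 mm and grips with 20 to 120 N. Pads are 22 mm wide; open, the fingers measure 114 mm over their backs; the gripper's body (76 mm by 85 mm) begins 54 mm behind the grasp point. The pads swing forward as they close: fully open they stand 13 mm farther back than shut.
Start: joints at [56.688, 17.945, 2.641, 74.691, 0, 82.002], TCP at [0.246, 0.52, 0.405] pointing down, gripper open.
Joint ranges: [-158.12, 158.12], [-49.38, 96.58], [-58.88, 72.47], [-126.05, 133.96], [-84.25, 85.87], [-180, 180]. Speed limits (degrees/s): [147.25, 147.25, 180, 180, 180, 180].

### API

Orientations are given as a 3x3 rotation matrix whose columns are the frame's x, y, z axes.
In Python, from cell import sensors, eyes, ticket gives the robot as it stands.
- The arm moves only by the tool advance, called after "Request:" as name(argument=value, ...) on one line, values as JSON. Schema: {"type":"object","properties":{"moves":{"type":"array","items":{"type":"number"},"minItems":5,"maxItems":100},"clamp_n":{"type":"number"},"only":{"type":"string"},"quiet":{"type":"boolean"},"lines":{"type":"string"}},"required":["moves"],"additionalProperties":false}. moves is one flat list of numbers that holds 1 to 20 rows one after another, with no inner brackets; each row has 5 numbers: the opening from 0.0 (shut) to 1.0 (fully open), then dx, dy, dz in shares of 0.5 m (1.0 is 0.5 m), then a turn about the tool's z in a scale on which 1.0 is 2 rad; each row shifts and turns the commanded pose from where the row before left it, along the tool's axes as they then stand; what a row does not reach is not made up. A row lasts 1/12 s, in which the tool goes at most 0.0417 m and 7.16 degrees, less where a joint would pass 70% of its speed; a pose out of reach is approached as far as the arm can. The fingers move at their own pace and stop on an object; clamp_n is the grip in N (left out, the last holds). Time passes only in rows, so rows that do not move let the fingers close. The tool returns the time, the measured TCP pose, the force, the opening and the grip force at its end. only (a regular expression) keeps the lines of the reply that match it, lines (a string "A,B") keeps lines A to B, and quiet returns only ok. No shift or turn number may pass 1 either way. Input that does not fit is refused with a message, and nothing moves.
- sensors.read_state(): the state, without advancing time (a new reading comes with each control period).
- eyes.get_image(name): name is "scene" or "top" or "wrist"; returns a dict with "img" (480x640x3 uint8, blue, green, red), "depth" (480x640 float32, m along the optical axis (not along the pixel's ray), 0 where there is no reading), "fx", "fy", "cx", "cy" (pixels), "k1" (the pictures are not rectified: a ray, as slopes to the right and down, at radius r is drawn at 1 + k1 r^2 times it, then the intrinsics apply), "R" (3x3) and "t" (3): a world point X has camera coordinates R X + t; the wrist camera has in their place "mount" (4x4, takes a point from camera to tool coordinates, whose origin is the TCP and whose axes are the flange's). Camera axes: x right, y down, z forward; pixel columns grow to the right and rows downward; lengths in m; the calibration is good to about 2 mm. A picture is of the moment at which its call begins: read the wrist's pose just before it.
- ticket.hand_in(): hands the job in; it is judged then, once.
The state is a dict: "time_s": time; "joint_positions": joint angles; "joint_vel": joint speeds; "joint_torque": joint torques, N m; "tcp_pos": TCP position; "tcp_rot": TCP orientation; "ft_force": force on the tool from outside, world axes, zero at the start; "ft_torque": the same for the moment, N m; "gripper_width": opening from 0.0 (shut) to 1.0 (fully open); "gripper_force": force on a finger pad.
Only numpy, scipy, OpenCV 4.12 (cv2) and the standard library are available. Lean on these libraries where they do the work, as an engineer would, in place of code of your own. Each camera call takes 0.05 s, during which the arm holds its last target. There are 200 camera calls.

## Working session

There is one attempt and no reset: what is moved stays moved. The work goes in short steps, Python scripts to look and compute and a tool call to move; the robot and the scene stay as the last step left them, time stands still between calls to the robot, and variables do not carry over. Pictures are saved under pics/ and viewed, at most 13 in all, crops included, and the job is handed in when it is done.

```bash
ls; mkdir -p pics; cat > h.py <<'E'
import numpy as np, cv2
from cell import sensors, eyes
def grab(n):
    s=sensors.read_state(); d=eyes.get_image(n)
    if n=="wrist":
        M=np.array(d["mount"]); R=np.array(s["tcp_rot"]); p=np.array(s["tcp_pos"])
        Rc=R@M[:3,:3]; tc=R@M[:3,3]+p   # cam->world
    else:
        Rc=np.array(d["R"]).T; tc=-Rc@np.array(d["t"])
    d["Rc"],d["tc"]=Rc,tc
    return d
def ray(d,u,v):
    x,y=(u-d["cx"])/d["fx"],(v-d["cy"])/d["fy"]
    a,b=x,y
    for _ in range(20):
        k=1+d["k1"]*(a*a+b*b); a,b=x/k,y/k
    return np.array([a,b,1.])
def at_z(d,u,v,z):
    r=d["Rc"]@ray(d,u,v); return d["tc"]+r*(z-d["tc"][2])/r[2]
def at_depth(d,u,v):
    return d["tc"]+d["Rc"]@(ray(d,u,v)*d["depth"][int(v),int(u)])
def cloud(d):
    vv,uu=np.mgrid[0:480,0:640]
    x,y=(uu-d["cx"])/d["fx"],(vv-d["cy"])/d["fy"]; a,b=x.copy(),y.copy()
    for _ in range(20):
        k=1+d["k1"]*(a*a+b*b); a,b=x/k,y/k
    P=np.stack([a,b,np.ones_like(a)],-1)*d["depth"][...,None]
    return P@d["Rc"].T+d["tc"]
def proj(d,X):
    c=d["Rc"].T@(np.array(X)-d["tc"]); a,b=c[:2]/c[2]; k=1+d["k1"]*(a*a+b*b)
    return d["fx"]*a*k+d["cx"],d["fy"]*b*k+d["cy"]
def save(n,f):
    d=grab(n); np.save(f"pics/{f}.npy",d,allow_pickle=True); cv2.imwrite(f"pics/{f}.png",d["img"]); return d
def load(f): return np.load(f"pics/{f}.npy",allow_pickle=True).item()
def crop(f,u0,v0,u1,v1,k,name):
    im=load(f)["img"][v0:v1,u0:u1]; cv2.imwrite(f"pics/{name}.png",cv2.resize(im,None,fx=k,fy=k,interpolation=cv2.INTER_CUBIC))
E
python3 - <<'E'
from h import *
for n in("top","scene"):
    d=save(n,n+"0"); print(n,d["tc"],d["Rc"][:,2],d["fx"],d["k1"],(d["depth"]>0).mean())
E
```

```text
pics
top [ 0.48425753 -0.03232724  1.1412342 ] [ 0.08161358 -0.01294519 -0.99657997] 563.9695702833706 -0.13081777907246933 0.9960319010416666
scene [-0.36491208 -0.72312836  0.61659876] [ 0.73064574  0.53302125 -0.4266675 ] 562.6286848167082 -0.18183364272938124 0.9961783854166667
```

View pics/top0.png

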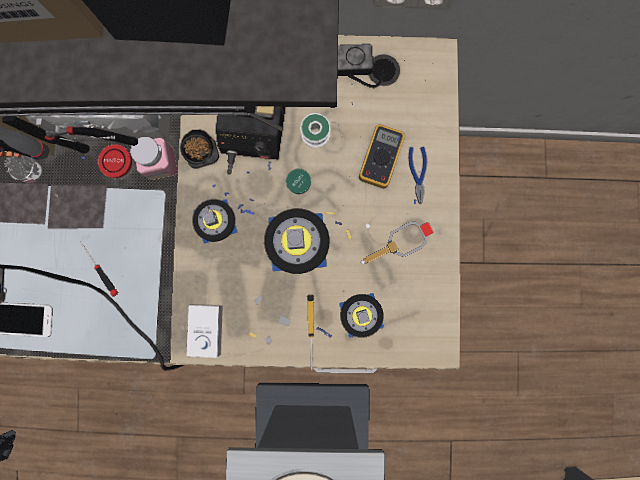

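View pics/scene0.png

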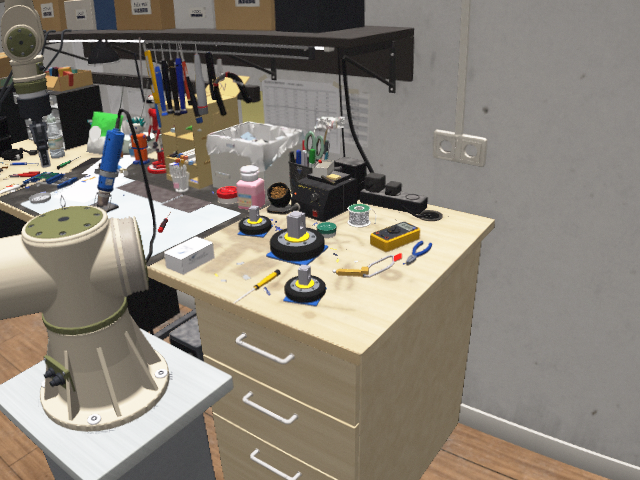

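Three candidate wheels appear in the top image: (213,220), (297,240) and (361,315). The middle one is about 64 px wide, roughly 130 mm, and the others are about 43 px, so the middle one fits. The linchpin has its tip at about (363,262), head at (393,246) and red tab at (427,229). I'll confirm with a crop.

```bash
python3 - <<'E'
from h import *
a=load("top0")["img"][195:285,255:445]; b=load("scene0")["img"][195:305,255:445]
im=np.vstack([cv2.resize(a,None,fx=3,fy=3,interpolation=2),cv2.resize(b,None,fx=3,fy=3,interpolation=2)])
cv2.imwrite("pics/c1.png",im); print(im.shape)
d=load("top0"); P=cloud(d)
for (u,v) in[(213,220),(297,240),(361,315)]:
    w=P[v-40:v+40,u-40:u+40].reshape(-1,3); c=P[v,u]
    m=(np.abs(w[:,2]-.041)<.006); 
    for i in range(5): pass
    t=w[w[:,2]>c[2]-.008]; 
    (rc,sz,an)=cv2.minAreaRect((t[:,:2]*1000).astype(np.float32))
    print((u,v),c.round(4),"tyre ext",np.ptp(w[m],axis=0).round(3),"top",rc,sz,an,t[:,2].mean().round(4),len(t))
# pin points
w=P[215:275,355:440]; 
for (u,v) in[(363,262),(376,255),(393,246),(427,229)]: print((u,v),P[v,u].round(4),at_z(d,u,v,.012).round(4))
print("desk",np.median(P[270:290,240:300,2]))
E
```

```text
(600, 570, 3)
(213, 220) [0.6065 0.1851 0.0634] tyre ext [0.025 0.019 0.011] top (546.4697265625, 90.96182250976562) (274.680908203125, 28.854394912719727) 57.22755813598633 0.2335 160
(297, 240) [0.5675 0.02   0.1022] tyre ext [0.128 0.126 0.012] top (533.9825439453125, 9.280166625976562) (124.12913513183594, 37.50968551635742) 23.107009887695312 0.1831 328
(361, 315) [ 0.4296 -0.1024  0.0661] tyre ext [0.021 0.018 0.011] top (454.9461364746094, -78.75031280517578) (106.83887481689453, 25.347463607788086) 44.38513946533203 0.2406 154
(363, 262) [ 0.5328 -0.1086  0.0116] [ 0.5327 -0.1086  0.012 ]
(376, 255) [ 0.5472 -0.1346  0.0117] [ 0.5472 -0.1346  0.012 ]
(393, 246) [ 0.5655 -0.168   0.0177] [ 0.5659 -0.1687  0.012 ]
(427, 229) [ 0.5976 -0.2306  0.0507] [ 0.6016 -0.2377  0.012 ]
desk -0.0008284851507696089
```

View pics/c1.png

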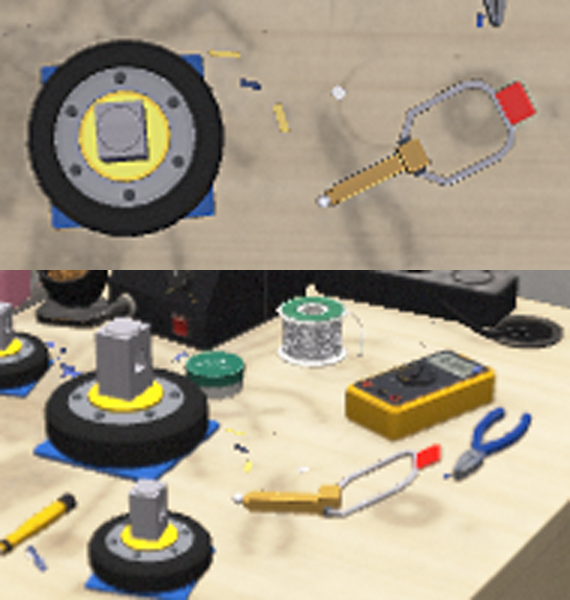

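The crop confirms it. The middle wheel is 128 mm wide with its axle top at z = 0.102, and the cross hole is visible on its world -y face, towards the pin. The ring stands up behind the head and the pin's tip points roughly to the wheel. Next I'll measure precisely and plan the first look move.

```bash
python3 - <<'E'
from h import *
s=sensors.read_state(); print(np.array(s["tcp_rot"]).round(3), s["time_s"])
for n in("top0","scene0"):
    P=cloud(load(n)).reshape(-1,3)
    for x0 in np.arange(.2,.8,.1):
        print(n,round(x0,1),[round(float(max([0,*P[(abs(P[:,0]-x0-.05)<.05)&(abs(P[:,1]-y-.05)<.05)&(P[:,2]<.6),2]])),2) for y in np.arange(-.3,.6,.1)])
d=grab("wrist"); print(np.array(d["mount"]).round(3),d["fx"])
E
```

```text
[[-0.904  0.428 -0.001]
 [ 0.428  0.904 -0.001]
 [ 0.    -0.002 -1.   ]] 0.1
top0 0.2 [0.0, 0.0, 0.0, 0.0, 0.0, 0.0, 0.0, 0.32, 0.0]
top0 0.3 [0.01, 0.03, 0.03, 0.01, 0.05, 0.05, 0.02, 0.01, 0.02]
top0 0.4 [0.01, 0.07, 0.07, 0.02, 0.05, 0.05, 0.02, 0.2, 0.02]
top0 0.5 [0.06, 0.03, 0.05, 0.11, 0.06, 0.03, 0.01, 0.24, 0.25]
top0 0.6 [0.06, 0.04, 0.05, 0.05, 0.07, 0.38, 0.44, 0.44, 0.26]
top0 0.7 [0.02, 0.04, 0.49, 0.6, 0.6, 0.6, 0.6, 0.45, 0.22]
top0 0.8 [0.01, 0.03, 0.49, 0.55, 0.11, 0.55, 0.05, 0.0, 0.0]
scene0 0.2 [0.0, 0.0, 0.0, 0.0, 0.0, 0.0, 0.0, 0.6, 0.6]
scene0 0.3 [0.0, 0.03, 0.03, 0.0, 0.04, 0.04, 0.01, 0.0, 0.54]
scene0 0.4 [0.0, 0.07, 0.07, 0.0, 0.04, 0.04, 0.02, 0.24, 0.27]
scene0 0.5 [0.05, 0.03, 0.05, 0.1, 0.06, 0.06, 0.01, 0.23, 0.3]
scene0 0.6 [0.05, 0.03, 0.48, 0.48, 0.48, 0.48, 0.48, 0.48, 0.48]
scene0 0.7 [0.01, 0.04, 0.49, 0.56, 0.56, 0.56, 0.56, 0.57, 0.57]
scene0 0.8 [0.0, 0.03, 0.49, 0.56, 0.24, 0.56, 0.17, 0.57, 0.57]
[[ 0.001 -0.957 -0.292  0.074]
 [ 1.     0.     0.001 -0.   ]
 [-0.001 -0.292  0.957  0.032]
 [ 0.     0.     0.     1.   ]] 370.83880854791465
```

The manual's scale: shifts go in shares of 0.5 m and turns go in shares of 2 rad. Converting my numbers, -0.0312 m / 0.5 = -0.0624, -0.0308 m / 0.5 = -0.0616.

Request:
advance(moves=[1, -0.0292, -0.0616, 0, 0, 1, -0.0292, -0.0616, 0, 0, 1, -0.0292, -0.0616, 0, 0, 1, -0.0292, -0.0616, 0, 0, 1, -0.0292, -0.0616, 0, 0, 1, -0.0624, -0.037, 0.0054, 0, 1, -0.0624, -0.037, 0.0054, 0, 1, -0.0624, -0.037, 0.0054, 0, 1, -0.0624, -0.037, 0.0054, 0, 1, -0.0624, -0.037, 0.0054, 0, 1, -0.0624, -0.037, 0.0054, 0, 1, -0.0624, -0.037, 0.0054, 0, 1, -0.0624, -0.037, 0.0054, 0, 1, -0.0624, -0.037, 0.0054, 0, 1, -0.0624, -0.037, 0.0054, 0, 1, -0.0624, -0.037, 0.0054, 0, 1, -0.0624, -0.037, 0.0054, 0, 1, -0.0624, -0.037, 0.0054, 0, 1, -0.0624, -0.037, 0.0054, 0, 1, -0.0624, -0.037, 0.0054, 0])

```text
time_s: 1.82
tcp_pos: [0.551, -0.1033, 0.3637]
tcp_rot: [[-0.904, 0.428, -0.0], [0.428, 0.904, 0.0], [0.0, 0.0, -1.0]]
ft_force: [1.4, 0.6, 0.8]
gripper_width: 1.0
gripper_force: 0.0
```

Request:
advance(moves=[1, 0, 0, 0, -0.0611, 1, 0, 0, 0, -0.0611, 1, 0, 0, 0, -0.0611, 1, 0, 0, 0, -0.0611, 1, 0, 0, 0, -0.0611, 1, 0, 0, 0, -0.0611, 1, 0, 0, 0, -0.0611, 1, 0, 0, 0, -0.0611, 1, 0, 0, 0, -0.0611, 1, 0, 0, 0, -0.0611, 1, 0, 0, 0, -0.0611, 1, 0, 0, 0, -0.0611, 1, 0, 0, 0, -0.0611, 1, 0, 0, 0, -0.0611, 1, 0, 0, 0, -0.0611, 1, 0, 0, 0, -0.0611, 1, 0, 0, 0, -0.0611, 1, 0, 0, 0, -0.0611, 1, 0, 0, 0, 0])

```text
time_s: 3.4
tcp_pos: [0.5503, -0.1015, 0.3638]
tcp_rot: [[0.188, -0.982, -0.001], [-0.982, -0.188, 0.0], [-0.0, 0.001, -1.0]]
ft_force: [0.1, -0.3, 0.0]
gripper_width: 1.0
gripper_force: 0.0
```

```bash
python3 - <<'E'
from h import *
d=save("wrist","w1"); s=sensors.read_state(); print(np.array(s["tcp_rot"]).round(4),s["ft_force"])
E
```

```text
[[ 1.830e-01 -9.831e-01 -5.000e-04]
 [-9.831e-01 -1.830e-01  3.000e-04]
 [-4.000e-04  4.000e-04 -1.000e+00]] [ 0.33544196 -0.46997652 -0.014102  ]
```

View pics/w1.png

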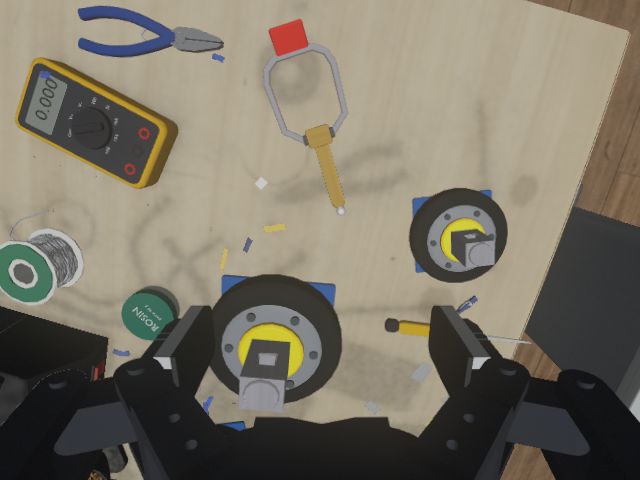

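The wrist picture shows the axle's hole face at about (268,358), the axle top at (262,390), the pin head at (318,136), the ball tip at (341,211) and the red tab at (289,38). I'll fit poses from the depth.

```bash
python3 - <<'E'
from h import *
d=load("w1"); P=cloud(d); hsv=cv2.cvtColor(d["img"],cv2.COLOR_BGR2HSV)
# axle
w=P[330:415,225:310]; t=w[(w[...,2]>.095)&(w[...,2]<.11)]
print("top z",np.median(t[:,2]),len(t)); rc,sz,an=cv2.minAreaRect((t[:,:2]*1000).astype(np.float32)); print(rc,sz,an)
f=w[(w[...,2]>.052)&(w[...,2]<.098)]
# -y face: fit line in xy robustly
a=f[:,:2]; 
l=cv2.fitLine((a*1000).astype(np.float32),cv2.DIST_HUBER,0,.01,.01).ravel(); print("face all",l,len(a))
for _ in range(5):
    n=np.array([-l[1],l[0]]); r=(a*1000-l[2:])@n; b=a[abs(r-np.median(r))<1.5]; l=cv2.fitLine((b*1000).astype(np.float32),cv2.DIST_L2,0,.01,.01).ravel(); 
print("face",l,len(b),np.degrees(np.arctan2(l[1],l[0])),"ext",b.min(0),b.max(0))
# pin brass
m=(hsv[...,0]>10)&(hsv[...,0]<26)&(hsv[...,1]>120); m[:115]=0;m[215:]=0;m[:,:300]=0;m[:,350:]=0
q=P[m]; print("brass",len(q))
sh=q[(q[:,2]>.008)&(q[:,2]<.0145)]; hd=q[q[:,2]>.0155]
l=cv2.fitLine((sh[:,:2]*1000).astype(np.float32),cv2.DIST_HUBER,0,.01,.01).ravel(); print("shank",l,np.degrees(np.arctan2(l[1],l[0])),np.median(sh[:,2]),len(sh))
e=l[:2]/np.hypot(*l[:2]); e=e if e[1]>0 else -e
for nm,g in(("sh",sh),("hd",hd)):
    c=(g[:,:2]*1000-l[2:]); al=c@e; pe=c@np.array([e[1],-e[0]]); print(nm,len(g),np.percentile(al,[1,99]),np.percentile(pe,[2,50,98]),np.median(g[:,2]))
print("origin",l[2:],"e",e)
# red
m=((hsv[...,0]<8)|(hsv[...,0]>172))&(hsv[...,1]>150); m[80:]=0; m[:,:260]=0;m[:,320:]=0
q=P[m]; print("tab",q.mean(0),len(q))
for uv in[(249,347),(258,351),(277,351),(277,366),(258,366)]: print(uv,at_depth(d,*uv).round(4))
crop("w1",228,325,308,415,6,"c2")
E
```

```text
top z 0.10057639570934573 1586
(573.3509521484375, 22.53832244873047) (34.01443862915039, 32.182010650634766) 5.9301323890686035
face all [9.9607581e-01 8.8504106e-02 5.7466382e+02 8.0377274e+00] 1522
face [9.952543e-01 9.730861e-02 5.747697e+02 7.814753e+00] 1273 5.584209 ext [0.55778108 0.00502756] [0.59204377 0.01055753]
brass 1249
shank [ 4.6647364e-01 -8.8453507e-01  5.4995886e+02 -1.3867139e+02] -62.19436 0.01081625705395603 792
sh 792 [-25.41824068  26.92272099] [-5.32843525 -0.01704129  5.3114901 ] 0.01081625705395603
hd 432 [-41.7683188  -26.59901874] [-9.24612893 -0.25334125  9.0270127 ] 0.016961969104404534
origin [ 549.95886 -138.67139] e [-0.46647364  0.8845351 ]
tab [ 0.59855087 -0.23111785  0.05218113] 936
(249, 347) [0.5914 0.0092 0.0603]
(258, 351) [0.5831 0.0087 0.0645]
(277, 351) [0.5675 0.0067 0.0628]
(277, 366) [0.5652 0.0068 0.0829]
(258, 366) [0.5798 0.0083 0.0848]
```

View pics/c2.png

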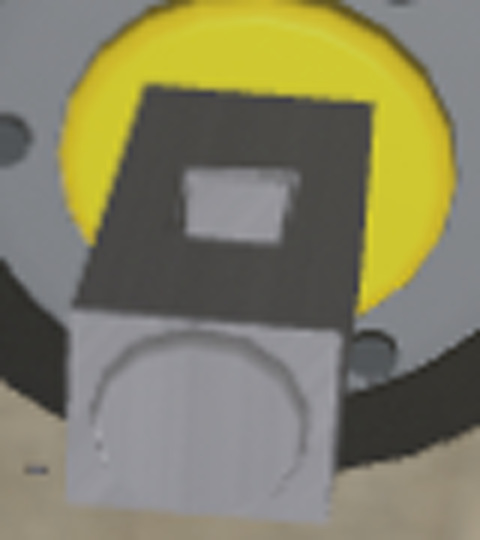

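Measured: the axle's y axis has a yaw of 95.7°, its mouth is at about (0.575, 0.008) and the top size is 34 x 32 mm, which agrees with the given sizes. The pin's yaw is 117.8° and its head face is at about (0.562, -0.162), with the shank 12 wide and the head 16 x 20. Next is the move over the shank, 12 mm ahead of the head.

In the tool's units: 0.037 m / 0.5 = 0.074, 0.025 m / 0.5 = 0.05, -5.75 degrees / 114.5916 = -0.0502.

Request:
advance(moves=[1, 0.05, 0.003, 0, 0, 1, 0.0498, 0.003, 0, 0, 1, 0, 0, 0, -0.0502, 1, 0, 0, 0, -0.0502, 1, 0, 0, 0, -0.0502, 0.6, 0, 0, 0.074, 0, 0.6, 0, 0, 0.074, 0, 0.6, 0, 0, 0.074, 0, 0.6, 0, 0, 0.074, 0, 0.6, 0, 0, 0.02, 0, 0.6, 0, 0, 0, 0, 0.6, 0, 0, 0, 0])

```text
time_s: 4.45
tcp_pos: [0.557, -0.1513, 0.2068]
tcp_rot: [[0.467, -0.884, -0.0], [-0.884, -0.467, 0.0], [-0.0, 0.0, -1.0]]
ft_force: [0.3, -0.0, 1.0]
gripper_width: 0.601
gripper_force: 0.0
```

```bash
python3 - <<'E'
from h import *
d=save("wrist","w2"); s=sensors.read_state(); print(np.array(s["tcp_pos"]).round(4),np.array(s["tcp_rot"]).round(4),s["gripper_width"])
P=cloud(d); hsv=cv2.cvtColor(d["img"],cv2.COLOR_BGR2HSV)
m=(hsv[...,0]>10)&(hsv[...,0]<26)&(hsv[...,1]>120)&(P[...,2]<.03)&(abs(P[...,0]-.553)<.04)&(abs(P[...,1]+.145)<.05)
q=P[m]; sh=q[(q[:,2]>.008)&(q[:,2]<.0145)]; hd=q[q[:,2]>.0155]
l=cv2.fitLine((sh[:,:2]*1000).astype(np.float32),cv2.DIST_HUBER,0,.01,.01).ravel()
R=np.array(s["tcp_rot"])[:2,:2]; 
print(len(sh),len(hd),"yaw",np.degrees(np.arctan2(l[1],l[0])))
for g in(sh,hd):
    r=(g[:,:2]-np.array(s["tcp_pos"])[:2])@R*1000; print(np.percentile(r,[1,50,99],axis=0).round(1), np.median(g[:,2]))
E
```

```text
[ 0.5578 -0.1515  0.208 ] [[ 4.675e-01 -8.840e-01  2.400e-03]
 [-8.840e-01 -4.675e-01 -9.000e-04]
 [ 2.000e-03 -1.700e-03 -1.000e+00]] 0.5973057589709221
2166 1323 yaw -62.709602
[[-41.5  -4.6]
 [-13.3   0.9]
 [ 27.1   6.8]] 0.010910020851690183
[[12.3 -8.2]
 [20.1  1.3]
 [27.4 10.5]] 0.01682312580514489
```

In the tool's units: 0.016 m / 0.5 = 0.032, 0.0155 m / 0.5 = 0.031.

Request:
advance(moves=[0.6, 0, 0, 0.032, 0, 0.6, 0, 0, 0.031, 0, 0.6, 0, 0, 0, 0])

```text
time_s: 4.75
tcp_pos: [0.5571, -0.1513, 0.1752]
tcp_rot: [[0.468, -0.884, 0.001], [-0.884, -0.468, -0.0], [0.001, -0.001, -1.0]]
ft_force: [-1.0, 0.2, 0.8]
gripper_width: 0.598
gripper_force: 0.0
```

Request:
advance(moves=[0, 0, 0, 0, 0, 0, 0, 0, 0, 0, 0, 0, 0, 0, 0, 0, 0, 0, 0, 0, 0, 0, 0, 0, 0, 0, 0, 0, 0, 0, 0, 0, 0, 0, 0, 0, 0, 0, 0, 0], clamp_n=70)

```text
time_s: 5.42
tcp_pos: [0.5577, -0.1515, 0.1769]
tcp_rot: [[0.468, -0.884, 0.003], [-0.884, -0.468, -0.001], [0.003, -0.002, -1.0]]
ft_force: [-0.5, 0.9, 6.7]
gripper_width: 0.116
gripper_force: 69.7
```

In the tool's units: -0.026 m / 0.5 = -0.052, -0.025 m / 0.5 = -0.05, 5.55 degrees / 114.5916 = 0.0484.

Request:
advance(moves=[0, 0, 0, -0.04, 0, 0, 0, 0, -0.05, 0, 0, 0, 0, -0.052, 0, 0, 0, 0, 0, 0, 0, -0.0308, -0.0304, 0, 0, 0, -0.0308, -0.0304, 0, 0, 0, -0.0306, -0.0302, 0, 0, 0, -0.0306, -0.0302, 0, 0, 0, 0, 0, 0, 0.0484, 0, 0, 0, 0, 0.0484, 0, 0, 0, 0, 0.0484, 0, 0, 0, 0, 0.0484, 0, 0, 0, 0, 0, 0, 0, 0, 0, 0, 0, 0, 0, 0, 0])

```text
time_s: 6.67
tcp_pos: [0.5814, -0.0685, 0.2457]
tcp_rot: [[0.102, -0.995, -0.0], [-0.995, -0.102, 0.0], [-0.0, -0.0, -1.0]]
ft_force: [-0.7, -0.4, 0.1]
gripper_width: 0.112
gripper_force: 68.8
```

```bash
python3 - <<'E'
from h import *
d=save("wrist","w3"); s=sensors.read_state(); print(np.array(s["tcp_pos"]).round(4),np.array(s["tcp_rot"]).round(4),s["gripper_width"])
E
```

```text
[ 0.5815 -0.0686  0.2457] [[ 1.017e-01 -9.948e-01 -0.000e+00]
 [-9.948e-01 -1.017e-01  1.000e-04]
 [-1.000e-04 -0.000e+00 -1.000e+00]] 0.1150958159771202
```

View pics/w3.png

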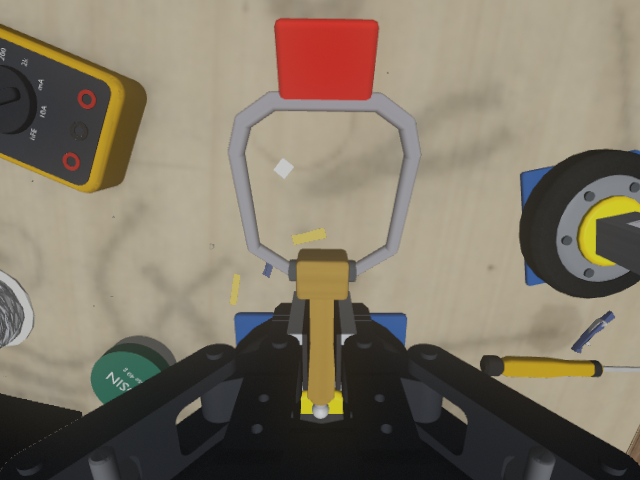

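The pin is held straight, head at (322,270) and ball at (320,410), with the axle hidden behind the fingers. I'll check the pin's pose in the tool frame, and use the same frame's bias for the axle's position.

```bash
python3 - <<'E'
from h import *
d=load("w3"); P=cloud(d); hsv=cv2.cvtColor(d["img"],cv2.COLOR_BGR2HSV)
R=np.array([[.1017,-.9948,0],[-.9948,-.1017,0],[0,0,-1]]); p=np.array([.5815,-.0686,.2457])
T=(P-p)@R*1000
m=(hsv[...,0]>10)&(hsv[...,0]<26)&(hsv[...,1]>120); m[:245]=0; m[400:]=0; m[:,:290]=0; m[:,352:]=0
q=T[m]; q=q[q[:,2]<185]
hd=q[q[:,0]>13]; sh=q[q[:,0]<10]
for nm,g in(("hd",hd),("sh",sh)): print(nm,len(g),np.percentile(g,[2,50,98],axis=0).round(1).tolist())
for lo in range(-40,10,10):
    g=sh[(sh[:,0]>=lo)&(sh[:,0]<lo+10)]; print(lo,len(g),np.percentile(g,[3,50,97],axis=0)[:,1:].round(1).tolist())
u,v=320,410; print("ball",T[v,u])
m=((hsv[...,0]<8)|(hsv[...,0]>172))&(hsv[...,1]>150); m[110:]=0; m[:,:250]=0
print("tab",np.percentile(T[m],[2,50,98],axis=0).round(1).tolist())
# symmetric fingers: grey pads inner edges?
# scene + top views now
for n in("scene","top"): save(n,n+"3")
d=load("scene3"); 
for X in([.5749,.0077,.075],[.576,-.0165,.0755]): print(proj(d,X))
crop("scene3",250,185,350,265,7,"c3")
E
```

```text
hd 2097 [[13.6, -9.2, 158.8], [21.6, 0.1, 160.2], [28.2, 9.3, 164.1]]
sh 2572 [[-37.6, -5.4, 157.3], [-13.2, -0.3, 165.9], [8.9, 4.9, 167.1]]
-40 426 [[-5.9, 164.9], [-0.2, 166.0], [5.0, 167.0]]
-30 521 [[-5.4, 164.9], [-0.2, 165.9], [5.3, 167.0]]
-20 509 [[-4.9, 164.6], [-0.3, 165.9], [4.8, 166.9]]
-10 551 [[-4.9, 145.4], [-0.3, 165.9], [4.6, 167.0]]
0 563 [[-4.9, 159.3], [-0.3, 165.9], [4.5, 167.0]]
ball [-45.09480585  -0.68004505 166.6799849 ]
tab [[82.6, -10.3, 123.2], [91.1, 0.7, 127.4], [98.5, 12.0, 132.6]]
(np.float64(302.64095976406946), np.float64(224.13462399102087))
(np.float64(311.32252853848655), np.float64(226.10371194479083))
```

View pics/c3.png

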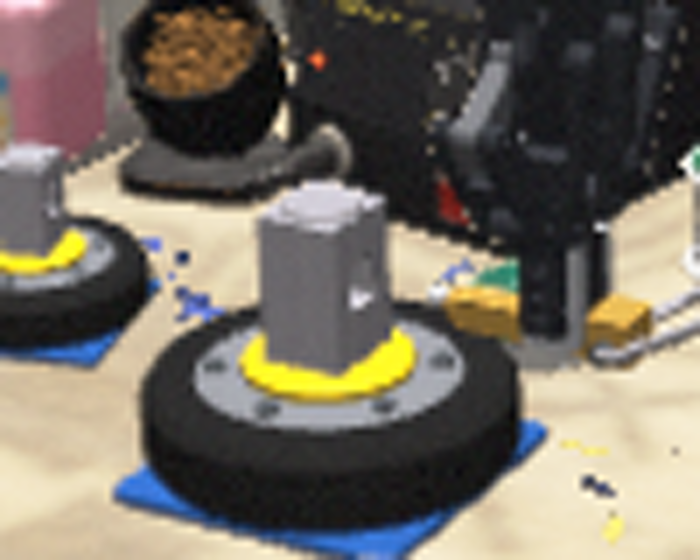

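The scene crop shows the hole at full-image (301,224) and the ball at (313,227). Both are within about 1 px of the projections of my estimates. The pin is level and centred, so I'll make a 0.6 mm lateral trim and insert gently.

In the tool's units: -0.006 m / 0.5 = -0.012, -0.004 m / 0.5 = -0.008.

Request:
advance(moves=[0, -0.012, -0.0012, 0, 0, 0, -0.012, 0, 0, 0, 0, -0.012, 0, 0, 0, 0, -0.012, 0, 0, 0, 0, -0.008, 0, 0, 0, 0, -0.008, 0, 0, 0, 0, -0.008, 0, 0, 0, 0, -0.008, 0, 0, 0, 0, 0, 0, 0, 0])

```text
time_s: 7.57
tcp_pos: [0.578, -0.0279, 0.2457]
tcp_rot: [[0.101, -0.995, -0.0], [-0.995, -0.101, 0.0], [-0.0, 0.0, -1.0]]
ft_force: [0.4, 0.3, -0.5]
gripper_width: 0.114
gripper_force: 68.8
```

Request:
advance(moves=[0, -0.008, 0, 0, 0, 0, -0.008, 0, 0, 0, 0, 0, 0, 0, 0])

```text
time_s: 7.82
tcp_pos: [0.5772, -0.0201, 0.2457]
tcp_rot: [[0.1, -0.995, -0.0], [-0.995, -0.1, 0.0], [-0.0, 0.0, -1.0]]
ft_force: [-0.1, -0.5, -2.3]
gripper_width: 0.114
gripper_force: 68.8
```

In the tool's units: -0.004 m / 0.5 = -0.008, -0.003 m / 0.5 = -0.006.

Request:
advance(moves=[0, -0.008, 0, 0.0008, 0, 0, -0.008, 0, 0, 0, 0, -0.006, 0, 0, 0, 0, 0, 0, 0, 0])

```text
time_s: 8.15
tcp_pos: [0.5761, -0.0091, 0.2452]
tcp_rot: [[0.101, -0.995, -0.0], [-0.995, -0.101, 0.0], [-0.0, 0.0, -1.0]]
ft_force: [0.1, -0.6, -1.6]
gripper_width: 0.111
gripper_force: 68.8
```

Request:
advance(moves=[0, -0.004, 0, 0, 0, 0, -0.002, 0, 0, 0, 0, 0, 0, 0, 0])

```text
time_s: 8.4
tcp_pos: [0.5759, -0.0066, 0.2453]
tcp_rot: [[0.1, -0.995, 0.0], [-0.995, -0.1, 0.0], [-0.0, -0.0, -1.0]]
ft_force: [0.3, -0.2, -1.3]
gripper_width: 0.112
gripper_force: 68.8
```

In the tool's units: -0.03 m / 0.5 = -0.06, -0.02 m / 0.5 = -0.04.

Request:
advance(moves=[0, -0.004, 0, 0, 0, 0, -0.002, 0, 0, 0, 0, 0, 0, 0, 0, 0.4, 0, 0, 0, 0, 0.4, 0, 0, 0, 0, 0.4, 0, 0, 0, 0, 0.4, 0, 0, 0, 0, 0.4, 0, 0, -0.04, 0, 0.4, 0, 0, -0.06, 0, 0.4, 0, 0, 0, 0, 0.4, 0, 0, 0, 0])

```text
time_s: 9.32
tcp_pos: [0.5765, -0.004, 0.2974]
tcp_rot: [[0.1, -0.995, 0.005], [-0.995, -0.1, -0.001], [0.001, -0.004, -1.0]]
ft_force: [0.3, -0.6, 0.1]
gripper_width: 0.401
gripper_force: 0.0
```

```bash
python3 - <<'E'
from h import *
d=save("wrist","w4"); save("scene","scene4")
a=cv2.resize(d["img"][0:480,100:540],None,fx=.9,fy=.9); b=cv2.resize(load("scene4")["img"][180:260,260:360],None,fx=4,fy=4,interpolation=2)
im=np.zeros((432,796,3),np.uint8); im[:a.shape[0],:a.shape[1]]=a; im[:320,396:796]=b; cv2.imwrite("pics/c4.png",im)
P=cloud(d); s=sensors.read_state(); R=np.array(s["tcp_rot"]); p=np.array(s["tcp_pos"]); print(p)
hsv=cv2.cvtColor(d["img"],cv2.COLOR_BGR2HSV)
m=(hsv[...,0]>10)&(hsv[...,0]<26)&(hsv[...,1]>120)&(P[...,2]>.05)
q=P[m]; T=(q-p)@R*1000; print(len(q),np.percentile(T,[2,50,98],axis=0).round(1).tolist(),np.percentile(q,[2,50,98],axis=0).round(4).tolist())
E
```

```text
[ 0.5754407  -0.00379957  0.29497123]
2204 [[-108.4, -204.0, 173.2], [15.5, -1.4, 214.6], [29.1, 6.9, 219.6]] [[0.5702, -0.0331, 0.0754], [0.578, -0.0189, 0.0804], [0.7674, 0.1246, 0.1218]]
```

View pics/c4.png

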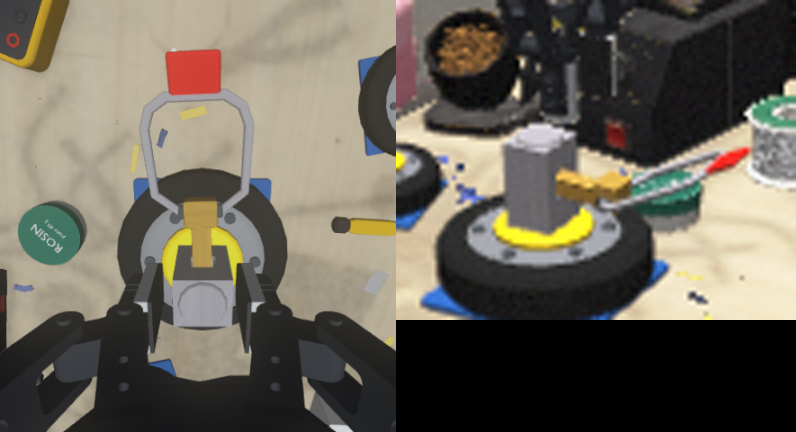

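The picture shows the pin part way in with its head drooping slightly, the head at (200,213) in the crop and the ring open behind it. I'll shut the fingers, go behind the head between the ring's arms and push.

The manual's scale: shifts go in shares of 0.5 m and turns go in shares of 2 rad. Converting my numbers, 0.017 m / 0.5 = 0.034, 0.016 m / 0.5 = 0.032.

Request:
advance(moves=[0, 0.034, 0, 0, 0, 0, 0.034, 0, 0, 0, 0, 0.032, 0, 0, 0, 0, 0, 0, 0, 0, 0, 0, 0, 0, 0, 0, 0, 0, 0, 0, 0, 0, 0, 0.034, 0, 0, 0, 0, 0.034, 0, 0, 0, 0, 0.034, 0, 0, 0, 0, 0, 0], clamp_n=60)

```text
time_s: 10.25
tcp_pos: [0.5788, -0.0523, 0.2407]
tcp_rot: [[0.101, -0.995, -0.006], [-0.995, -0.101, 0.002], [-0.002, 0.006, -1.0]]
ft_force: [-1.5, -0.0, -0.7]
gripper_width: -0.002
gripper_force: 0.0
```

Request:
advance(moves=[0, -0.008, 0, 0, 0, 0, -0.008, 0, 0, 0, 0, -0.006, 0, 0, 0, 0, 0, 0, 0, 0])

```text
time_s: 10.58
tcp_pos: [0.5799, -0.0418, 0.2455]
tcp_rot: [[0.101, -0.995, 0.002], [-0.995, -0.101, -0.0], [0.0, -0.002, -1.0]]
ft_force: [-0.1, 0.4, -0.4]
gripper_width: -0.001
gripper_force: 0.0
```

In the tool's units: -0.003 m / 0.5 = -0.006.

Request:
advance(moves=[0, -0.006, 0, 0, 0, 0, -0.006, 0, 0, 0, 0, -0.006, 0, 0, 0, 0, 0, 0, 0, 0])

```text
time_s: 10.92
tcp_pos: [0.5787, -0.0333, 0.2448]
tcp_rot: [[0.1, -0.995, 0.001], [-0.995, -0.1, 0.0], [-0.0, -0.001, -1.0]]
ft_force: [0.4, -2.4, 0.3]
gripper_width: 0.001
gripper_force: 0.8
```

Request:
advance(moves=[0, -0.006, 0, 0, 0, 0, -0.006, 0, 0, 0, 0, -0.004, 0, 0, 0, 0, 0, 0, 0, 0])

```text
time_s: 11.25
tcp_pos: [0.5775, -0.0249, 0.244]
tcp_rot: [[0.101, -0.995, -0.001], [-0.995, -0.101, 0.001], [-0.001, 0.001, -1.0]]
ft_force: [0.1, -0.3, 0.3]
gripper_width: -0.001
gripper_force: 0.0
```

In the tool's units: -0.002 m / 0.5 = -0.004.

Request:
advance(moves=[0, -0.004, 0, 0, 0, 0, -0.004, 0, 0, 0, 0, -0.004, 0, 0, 0, 0, 0, 0, 0, 0])

```text
time_s: 11.58
tcp_pos: [0.5771, -0.0192, 0.2441]
tcp_rot: [[0.1, -0.995, -0.0], [-0.995, -0.1, 0.001], [-0.001, 0.0, -1.0]]
ft_force: [0.4, 0.2, 0.7]
gripper_width: 0.003
gripper_force: 0.0
```

Request:
advance(moves=[0, -0.004, 0, 0, 0, 0, -0.002, 0, 0, 0, 0, -0.002, 0, 0, 0, 0, 0, 0, 0, 0])

```text
time_s: 11.92
tcp_pos: [0.577, -0.0174, 0.2443]
tcp_rot: [[0.098, -0.995, -0.0], [-0.995, -0.098, -0.006], [0.006, 0.001, -1.0]]
ft_force: [-0.6, -9.9, -1.6]
gripper_width: 0.001
gripper_force: 4.8
```

In the tool's units: -0.001 m / 0.5 = -0.002.

Request:
advance(moves=[0, -0.002, 0, 0, 0, 0, -0.002, 0, 0, 0, 0, 0, 0, 0, 0, 0, 0, 0, 0, 0])

```text
time_s: 12.25
tcp_pos: [0.5769, -0.0168, 0.2443]
tcp_rot: [[0.097, -0.995, -0.0], [-0.995, -0.097, -0.009], [0.009, 0.001, -1.0]]
ft_force: [-0.1, -15.4, -1.9]
gripper_width: -0.002
gripper_force: 7.7
```

```bash
python3 - <<'E'
from h import *
d=save("wrist","w5"); save("scene","scene5")
a=cv2.resize(d["img"][0:480,100:540],None,fx=.9,fy=.9); b=cv2.resize(load("scene5")["img"][180:260,260:360],None,fx=4,fy=4,interpolation=2)
im=np.zeros((432,796,3),np.uint8); im[:a.shape[0],:a.shape[1]]=a; im[:320,396:796]=b; cv2.imwrite("pics/c5.png",im)
E
```

```text
(no output)
```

View pics/c5.png

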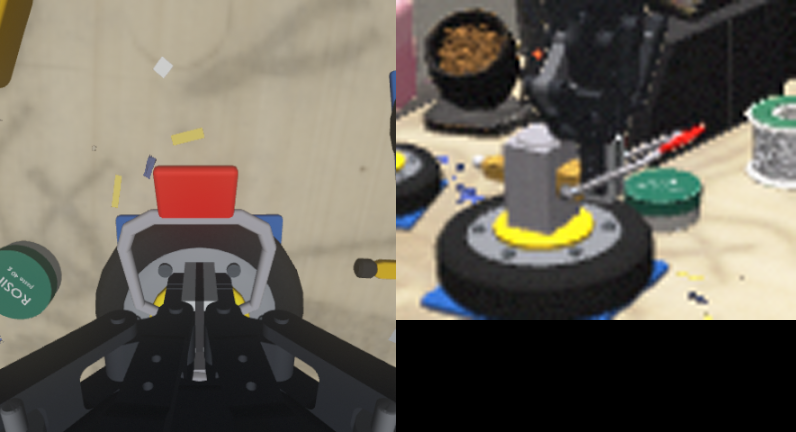

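The crop shows the pin's tip out on the far side and the head against the axle. I'll retract, lift and verify with depth from above before going to the ring.

In the tool's units: -0.027 m / 0.5 = -0.054, 0.0175 m / 0.5 = 0.035.

Request:
advance(moves=[0, 0.012, 0, 0, 0, 0, 0.012, 0, 0, 0, 0, 0, 0, -0.054, 0, 0, 0, 0, -0.054, 0, 0, 0, 0, -0.054, 0, 0, 0.035, 0, 0, 0, 0, 0.035, 0, 0, 0, 0, 0.035, 0, 0, 0, 0, 0.035, 0, 0, 0, 0, 0, 0, 0, 0, 0, 0, 0, 0, 0, 0, 0, 0, 0, 0])

```text
time_s: 13.35
tcp_pos: [0.5846, -0.0949, 0.3251]
tcp_rot: [[0.1, -0.995, -0.0], [-0.995, -0.1, 0.001], [-0.001, 0.0, -1.0]]
ft_force: [-0.1, 0.4, -0.6]
gripper_width: 0.0
gripper_force: 0.0
```

```bash
python3 - <<'E'
from h import *
d=save("wrist","w6"); P=cloud(d); s=sensors.read_state(); R=np.array(s["tcp_rot"]); p=np.array(s["tcp_pos"]); print(p,s["time_s"])
hsv=cv2.cvtColor(d["img"],cv2.COLOR_BGR2HSV)
O=np.array([.5746,.0078,.075]); X=np.array([.9951,.0993,0]);Y=np.array([-.0993,.9951,0])
A=np.stack([(P-O)@X,(P-O)@Y,P[...,2]],-1)*1000
near=(abs(A[...,0])<40)&(A[...,1]>-120)&(A[...,1]<80)
m=(hsv[...,0]>10)&(hsv[...,0]<26)&(hsv[...,1]>120)&(P[...,2]>.06)&near
q=A[m]; print("brass",len(q),np.percentile(q,[2,50,98],axis=0).round(1).tolist() if len(q) else 0)
m=((hsv[...,0]<8)|(hsv[...,0]>172))&(hsv[...,1]>150)&near&(P[...,2]>.06)
q=A[m]; print("tab",len(q),np.percentile(q,[2,50,98],axis=0).round(1).tolist() if len(q) else 0)
m=near&(A[...,2]>95)&(A[...,2]<108)&(A[...,1]>-8)&(hsv[...,1]<60); q=A[m]; print("axle",len(q),np.percentile(q,[2,50,98],axis=0).round(1).tolist())
for n in ("scene",):
    d=save(n,"scene6"); P=cloud(d); hsv=cv2.cvtColor(d["img"],cv2.COLOR_BGR2HSV)
    A=np.stack([(P-O)@X,(P-O)@Y,P[...,2]],-1)*1000; near=(abs(A[...,0])<40)&(A[...,1]>-120)&(A[...,1]<80)
    for nm,m in(("brass",(hsv[...,0]>10)&(hsv[...,0]<24)&(hsv[...,1]>120)),("red",((hsv[...,0]<8)|(hsv[...,0]>172))&(hsv[...,1]>150))):
        q=A[m&near&(A[...,2]>60)]; print(nm,len(q),np.percentile(q,[2,50,98],axis=0).round(1).tolist() if len(q) else 0)
E
```

```text
[ 0.58461806 -0.09460004  0.32513981] 13.4
brass 111 [[-3.9, -97.7, 83.5], [0.1, -4.9, 85.0], [3.5, 0.1, 196.2]]
tab 0 0
axle 148 [[-5.1, -0.9, 95.4], [0.0, 0.8, 99.0], [4.6, 2.8, 101.5]]
brass 78 [[-11.6, -14.3, 67.2], [-5.4, -1.3, 78.1], [6.0, 54.0, 85.2]]
red 24 [[-12.9, -85.5, 111.8], [-8.0, -79.4, 116.4], [8.0, -69.9, 120.9]]
```

Scene depth puts the brass from y = -14 to +54 in the mouth frame, so the pin is home. The tab spans y = -85 to -70 at z ≈ 116, as described. I'll come down behind the tab's end and start pushing it up.

In the tool's units: 0.016 m / 0.5 = 0.032, 0.015 m / 0.5 = 0.03.

Request:
advance(moves=[0, 0.006, 0, 0, 0, 0, 0, 0, 0.032, 0, 0, 0, 0, 0.032, 0, 0, 0, 0, 0.03, 0, 0, 0, 0, 0, 0, 0, 0, 0, 0, 0])

```text
time_s: 13.95
tcp_pos: [0.5847, -0.0978, 0.2777]
tcp_rot: [[0.101, -0.995, -0.002], [-0.995, -0.101, 0.001], [-0.001, 0.002, -1.0]]
ft_force: [1.4, 0.2, 0.2]
gripper_width: 0.001
gripper_force: 0.0
```

Request:
advance(moves=[0, -0.02, 0, 0, 0, 0, -0.014, 0, -0.012, 0, 0, -0.012, 0, -0.016, 0, 0, -0.012, 0, -0.012, 0, 0, 0, 0, 0, 0])

```text
time_s: 14.37
tcp_pos: [0.5828, -0.0682, 0.3011]
tcp_rot: [[0.101, -0.995, 0.004], [-0.995, -0.101, -0.0], [0.001, -0.004, -1.0]]
ft_force: [-0.2, -0.9, 0.2]
gripper_width: 0.0
gripper_force: 0.4
```

In the tool's units: -0.01 m / 0.5 = -0.02, -0.009 m / 0.5 = -0.018.

Request:
advance(moves=[0, -0.016, 0, -0.014, 0, 0, -0.016, 0, -0.012, 0, 0, -0.018, 0, -0.012, 0, 0, -0.02, 0, -0.01, 0, 0, 0, 0, 0, 0])

```text
time_s: 14.78
tcp_pos: [0.5786, -0.0326, 0.3235]
tcp_rot: [[0.102, -0.995, 0.001], [-0.995, -0.102, 0.001], [-0.001, -0.001, -1.0]]
ft_force: [0.4, -1.2, 0.5]
gripper_width: 0.005
gripper_force: 0.2
```

```bash
python3 - <<'E'
from h import *
O=np.array([.5746,.0078,.075]); X=np.array([.9951,.0993,0]);Y=np.array([-.0993,.9951,0])
d=save("scene","scene7"); P=cloud(d); hsv=cv2.cvtColor(d["img"],cv2.COLOR_BGR2HSV)
A=np.stack([(P-O)@X,(P-O)@Y,P[...,2]],-1)*1000; near=(abs(A[...,0])<40)&(A[...,1]>-120)&(A[...,1]<110)
for nm,m in(("brass",(hsv[...,0]>10)&(hsv[...,0]<24)&(hsv[...,1]>120)),("red",((hsv[...,0]<8)|(hsv[...,0]>172))&(hsv[...,1]>150))):
    q=A[m&near&(A[...,2]>60)]; print(nm,len(q),np.percentile(q,[2,50,98],axis=0).round(1).tolist() if len(q) else 0)
E
```

```text
brass 82 [[-12.0, -15.2, 68.1], [-4.1, -8.7, 76.9], [8.7, 53.5, 86.1]]
red 21 [[-14.8, -29.5, 146.1], [-10.7, -25.3, 154.0], [-4.5, -20.9, 165.1]]
```

The tab is now at y ≈ -25, z ≈ 155, about 102°, so it's following. I'll continue over the top.

In the tool's units: -0.011 m / 0.5 = -0.022, -0.01 m / 0.5 = -0.02.

Request:
advance(moves=[0, -0.02, 0, -0.01, 0, 0, -0.02, 0, -0.004, 0, 0, -0.02, 0, 0, 0, 0, -0.022, 0, 0, 0, 0, -0.02, 0, 0.006, 0, 0, -0.02, 0, 0.01, 0, 0, 0, 0, 0, 0])

```text
time_s: 15.42
tcp_pos: [0.5719, 0.0282, 0.3201]
tcp_rot: [[0.102, -0.995, -0.002], [-0.995, -0.102, 0.001], [-0.001, 0.002, -1.0]]
ft_force: [-0.6, -0.7, 1.1]
gripper_width: -0.001
gripper_force: 0.3
```

```bash
python3 - <<'E'
from h import *
O=np.array([.5746,.0078,.075]); X=np.array([.9951,.0993,0]);Y=np.array([-.0993,.9951,0])
d=save("scene","scene8"); P=cloud(d); hsv=cv2.cvtColor(d["img"],cv2.COLOR_BGR2HSV)
A=np.stack([(P-O)@X,(P-O)@Y,P[...,2]],-1)*1000; near=(abs(A[...,0])<40)&(A[...,1]>-120)&(A[...,1]<110)
for nm,m in(("brass",(hsv[...,0]>10)&(hsv[...,0]<24)&(hsv[...,1]>120)),("red",((hsv[...,0]<8)|(hsv[...,0]>172))&(hsv[...,1]>150))):
    q=A[m&near&(A[...,2]>60)]; print(nm,len(q),np.percentile(q,[2,50,98],axis=0).round(1).tolist() if len(q) else 0)
E
```

```text
brass 90 [[-11.6, -15.0, 67.2], [-5.3, -6.3, 78.6], [8.3, 51.6, 86.7]]
red 28 [[-16.0, 28.2, 139.4], [-10.0, 33.2, 147.7], [-2.4, 39.2, 157.0]]
```

In the tool's units: -0.009 m / 0.5 = -0.018, -0.008 m / 0.5 = -0.016.

Request:
advance(moves=[0, -0.018, 0, 0.01, 0, 0, -0.018, 0, 0.012, 0, 0, -0.014, 0, 0.016, 0, 0, -0.014, 0, 0.016, 0, 0, -0.016, 0, 0.018, 0, 0, -0.014, 0, 0.018, 0, 0, 0, 0, 0, 0])

```text
time_s: 16.05
tcp_pos: [0.5668, 0.0742, 0.2737]
tcp_rot: [[0.101, -0.995, -0.004], [-0.995, -0.101, 0.001], [-0.001, 0.004, -1.0]]
ft_force: [-0.3, 0.9, 1.3]
gripper_width: 0.001
gripper_force: 0.4
```

```bash
python3 - <<'E'
from h import *
O=np.array([.5746,.0078,.075]); X=np.array([.9951,.0993,0]);Y=np.array([-.0993,.9951,0])
d=save("scene","scene9"); P=cloud(d); hsv=cv2.cvtColor(d["img"],cv2.COLOR_BGR2HSV)
A=np.stack([(P-O)@X,(P-O)@Y,P[...,2]],-1)*1000; near=(abs(A[...,0])<40)&(A[...,1]>-120)&(A[...,1]<110)
for nm,m in(("brass",(hsv[...,0]>10)&(hsv[...,0]<24)&(hsv[...,1]>120)),("red",((hsv[...,0]<8)|(hsv[...,0]>172))&(hsv[...,1]>150))):
    q=A[m&near&(A[...,2]>60)]; print(nm,len(q),np.percentile(q,[2,50,98],axis=0).round(1).tolist() if len(q) else 0)
E
```

```text
brass 80 [[-11.3, -15.4, 68.0], [-4.2, -9.2, 80.4], [7.4, 52.0, 87.7]]
red 16 [[-16.7, 65.0, 92.6], [-9.2, 72.3, 96.4], [-3.0, 81.4, 98.9]]
```

In the tool's units: 0.004 m / 0.5 = 0.008, -0.003 m / 0.5 = -0.006.

Request:
advance(moves=[0, -0.006, 0, 0.008, 0, 0, -0.006, 0, 0.008, 0, 0, -0.002, 0, 0.008, 0, 0, 0, 0, 0.006, 0, 0, 0, 0, 0.006, 0, 0, 0, 0, 0, 0])

```text
time_s: 16.6
tcp_pos: [0.567, 0.0797, 0.2576]
tcp_rot: [[0.1, -0.995, -0.001], [-0.995, -0.1, 0.0], [-0.0, 0.001, -1.0]]
ft_force: [1.3, -0.4, 0.4]
gripper_width: -0.002
gripper_force: 0.4
```

Request:
advance(moves=[0, 0, 0, 0.006, 0, 0, 0, 0, 0.006, 0, 0, 0, 0, 0.004, 0, 0, 0, 0, 0, 0])

```text
time_s: 16.93
tcp_pos: [0.5674, 0.0798, 0.2505]
tcp_rot: [[0.1, -0.995, 0.001], [-0.995, -0.1, 0.0], [-0.0, -0.001, -1.0]]
ft_force: [-1.2, 0.2, 1.6]
gripper_width: -0.003
gripper_force: 0.9
```

In the tool's units: 0.002 m / 0.5 = 0.004.

Request:
advance(moves=[0, 0, 0, 0.004, 0, 0, 0, 0, 0.004, 0, 0, 0, 0, 0, 0])

```text
time_s: 17.18
tcp_pos: [0.567, 0.0798, 0.2457]
tcp_rot: [[0.1, -0.995, -0.001], [-0.995, -0.1, 0.0], [-0.0, 0.001, -1.0]]
ft_force: [0.1, 1.5, -0.4]
gripper_width: -0.002
gripper_force: 0.6
```

Request:
advance(moves=[0, 0, 0, 0.002, 0, 0, 0, 0, 0.002, 0, 0, 0, 0, 0.002, 0, 0, 0, 0, 0, 0])

```text
time_s: 17.52
tcp_pos: [0.5671, 0.0799, 0.243]
tcp_rot: [[0.1, -0.995, -0.0], [-0.995, -0.1, 0.0], [-0.0, 0.0, -1.0]]
ft_force: [-0.2, 2.5, 1.6]
gripper_width: 0.0
gripper_force: 1.7
```

```bash
cat > chk.py <<'E'
from h import *; import sys
O=np.array([.5746,.0078,.075]); X=np.array([.9951,.0993,0]);Y=np.array([-.0993,.9951,0])
d=save("scene",sys.argv[1]); P=cloud(d); hsv=cv2.cvtColor(d["img"],cv2.COLOR_BGR2HSV)
A=np.stack([(P-O)@X,(P-O)@Y,P[...,2]],-1)*1000; near=(abs(A[...,0])<40)&(A[...,1]>-120)&(A[...,1]<110)
for nm,m in(("brass",(hsv[...,0]>10)&(hsv[...,0]<24)&(hsv[...,1]>120)),("red",((hsv[...,0]<8)|(hsv[...,0]>172))&(hsv[...,1]>150))):
    q=A[m&near&(A[...,2]>60)]; print(nm,len(q),np.percentile(q,[2,50,98],axis=0).round(1).tolist() if len(q) else 0)
crop(sys.argv[1],250,170,350,250,7,"c_"+sys.argv[1])
E
python3 chk.py s10
```

```text
brass 91 [[-11.8, -16.6, 67.2], [-5.9, -7.3, 79.6], [8.8, 51.2, 88.2]]
red 11 [[-14.3, 69.2, 63.7], [-9.6, 76.6, 65.2], [-5.9, 83.0, 67.5]]
```

View pics/c_s10.png

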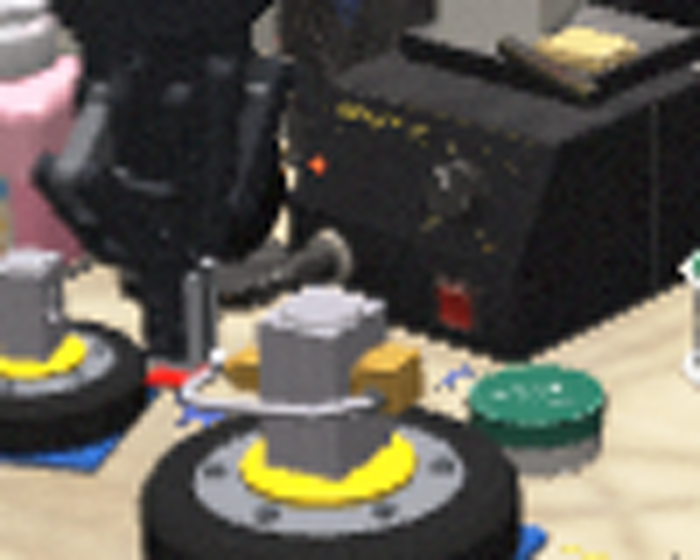

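The tab is below the ball, at z ≈ 65 and y ≈ 76, and the ring is round the axle. I'll lift off and see whether it stays.

In the tool's units: 0.04 m / 0.5 = 0.08, -0.035 m / 0.5 = -0.07.

Request:
advance(moves=[0, 0, 0, -0.01, 0, 0, 0, 0, -0.02, 0, 0, 0, 0, -0.06, 0, 0, 0, 0, -0.07, 0, 0, 0.07, 0, -0.04, 0, 0, 0.08, 0, 0, 0, 0, 0.08, 0, 0, 0, 0, 0.08, 0, 0, 0, 0, 0.04, 0, 0, 0, 0, 0, 0, 0, 0, 0, 0, 0, 0, 0, 0, 0, 0, 0, 0])

```text
time_s: 18.57
tcp_pos: [0.5845, -0.0942, 0.3438]
tcp_rot: [[0.1, -0.995, 0.0], [-0.995, -0.1, 0.0], [-0.0, -0.0, -1.0]]
ft_force: [0.1, -0.1, 0.5]
gripper_width: -0.004
gripper_force: 0.0
```

```bash
python3 chk.py s11
python3 - <<'E'
from h import *
d=save("wrist","w11"); P=cloud(d); hsv=cv2.cvtColor(d["img"],cv2.COLOR_BGR2HSV)
O=np.array([.5746,.0078,.075]); X=np.array([.9951,.0993,0]);Y=np.array([-.0993,.9951,0])
A=np.stack([(P-O)@X,(P-O)@Y,P[...,2]],-1)*1000; near=(abs(A[...,0])<40)&(A[...,1]>-60)&(A[...,1]<110)
for nm,m in(("brass",(hsv[...,0]>10)&(hsv[...,0]<24)&(hsv[...,1]>120)),("red",((hsv[...,0]<8)|(hsv[...,0]>172))&(hsv[...,1]>150))):
    q=A[m&near&(A[...,2]>60)&(A[...,2]<110)]; print(nm,len(q),np.percentile(q,[2,50,98],axis=0).round(1).tolist() if len(q) else 0)
q=A[near&(A[...,2]>96)&(A[...,2]<108)]; print("axle",np.percentile(q,[2,50,98],axis=0).round(1).tolist())
a=cv2.resize(d["img"][180:480,170:470],None,fx=1.3,fy=1.3); b=cv2.resize(load("s11")["img"][180:260,260:360],None,fx=4,fy=4,interpolation=2)
im=np.zeros((400,796,3),np.uint8); im[:a.shape[0],:a.shape[1]]=a; im[:320,396:796]=b; cv2.imwrite("pics/c11.png",im)
E
```

```text
brass 91 [[-11.7, -17.4, 67.6], [-5.5, -8.6, 77.1], [9.9, 52.3, 84.6]]
red 29 [[-15.1, 66.7, 66.7], [-4.0, 74.4, 70.2], [7.7, 82.5, 71.6]]
brass 0 0
red 0 0
axle [[-4.9, -0.1, 96.8], [0.0, 9.1, 101.7], [4.3, 19.9, 103.0]]
```

View pics/c11.png

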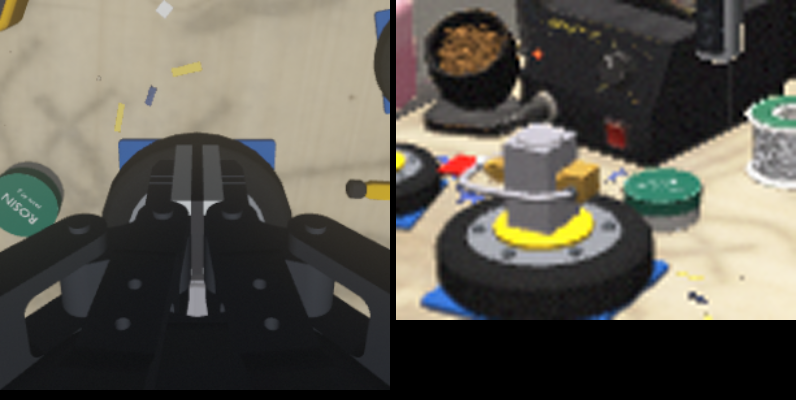

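The ring has stayed shut, with the tab at y = 74.4 and z = 70 (expected 74 and 70). The head may be 1 to 2 mm off the face, so I'll nudge it home gently from behind.

In the tool's units: 0.0335 m / 0.5 = 0.067, 0.033 m / 0.5 = 0.066.

Request:
advance(moves=[0, -0.02, 0, 0.066, 0, 0, -0.02, 0, 0.066, 0, 0, -0.02, 0, 0.067, 0, 0, -0.02, 0, 0, 0, 0, -0.02, 0, 0, 0, 0, -0.02, 0, 0, 0, 0, 0, 0, 0, 0])

```text
time_s: 19.25
tcp_pos: [0.5795, -0.0325, 0.2464]
tcp_rot: [[0.103, -0.995, 0.004], [-0.995, -0.103, -0.0], [0.0, -0.004, -1.0]]
ft_force: [0.0, -0.0, 0.6]
gripper_width: 0.002
gripper_force: 0.0
```

Request:
advance(moves=[0, -0.01, 0, 0, 0, 0, -0.008, 0, 0, 0, 0, -0.006, 0, 0, 0, 0, -0.004, 0, 0, 0, 0, 0, 0, 0, 0])

```text
time_s: 19.67
tcp_pos: [0.5774, -0.0206, 0.2442]
tcp_rot: [[0.1, -0.995, 0.001], [-0.995, -0.1, -0.0], [0.0, -0.001, -1.0]]
ft_force: [0.2, -1.0, 0.5]
gripper_width: -0.004
gripper_force: 0.0
```

Request:
advance(moves=[0, -0.002, 0, 0, 0, 0, -0.002, 0, 0, 0, 0, 0, 0, 0, 0])

```text
time_s: 19.92
tcp_pos: [0.5772, -0.0189, 0.2438]
tcp_rot: [[0.1, -0.995, 0.0], [-0.995, -0.1, -0.0], [0.0, -0.0, -1.0]]
ft_force: [0.3, -1.4, 0.2]
gripper_width: 0.001
gripper_force: 0.3
```

In the tool's units: -0.001 m / 0.5 = -0.002.

Request:
advance(moves=[0, -0.002, 0, 0, 0, 0, -0.002, 0, 0, 0, 0, 0, 0, 0, 0])

```text
time_s: 20.17
tcp_pos: [0.5771, -0.0178, 0.2439]
tcp_rot: [[0.099, -0.995, 0.0], [-0.995, -0.099, -0.004], [0.004, 0.0, -1.0]]
ft_force: [-0.0, -6.8, 0.4]
gripper_width: 0.002
gripper_force: 3.3
```

Request:
advance(moves=[0, -0.002, 0, 0, 0, 0, 0, 0, 0, 0, 0, 0, 0, 0, 0])

```text
time_s: 20.42
tcp_pos: [0.577, -0.0175, 0.2438]
tcp_rot: [[0.098, -0.995, 0.0], [-0.995, -0.098, -0.005], [0.005, 0.0, -1.0]]
ft_force: [-0.6, -9.6, -0.0]
gripper_width: 0.002
gripper_force: 4.6
```

Request:
advance(moves=[0, 0.01, 0, 0, 0, 0, 0.03, 0, 0, 0, 0, 0.06, 0, 0, 0, 0, 0.06, 0, -0.06, 0, 0, 0, 0, -0.06, 0, 0, 0, 0, 0, 0, 0, 0, 0, 0, 0, 0, 0, 0, 0, 0])

```text
time_s: 21.08
tcp_pos: [0.5845, -0.0946, 0.303]
tcp_rot: [[0.1, -0.995, -0.0], [-0.995, -0.1, 0.001], [-0.001, 0.0, -1.0]]
ft_force: [0.1, -0.0, -0.6]
gripper_width: -0.002
gripper_force: 0.0
```

```bash
python3 chk.py s12
```

```text
brass 94 [[-13.2, -14.8, 67.8], [-6.0, -5.8, 77.7], [7.9, 53.3, 84.5]]
red 26 [[-13.5, 69.2, 66.1], [-4.6, 77.6, 70.0], [7.6, 86.1, 71.8]]
```

View pics/c_s12.png

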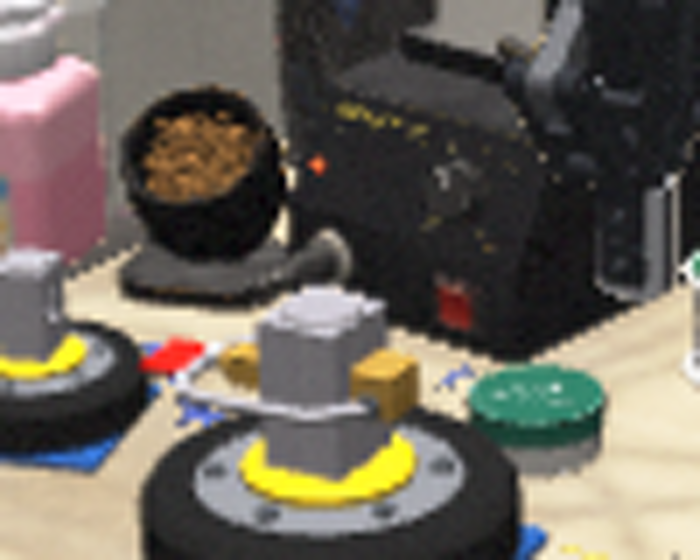

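The head is flush on the axle at y = -14.8 to 0. The ring is shut with the tab at z ≈ 70, and the gripper is clear. I'm handing in.

```bash
python3 -c "
from cell import ticket
print(ticket.hand_in())"
```

```text
the job is handed in; nothing more can be done
None
```

The linchpin is home through the axle with its head against the face, the ring is snapped shut and holding, the gripper is clear and the job was handed in at about 21 s; the hand-in returned no verdict.

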